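# Index a turned cup to its third division and hold it

## Robot

A 6-joint arm with a two-finger parallel gripper is mounted at the origin on the work surface. World frame = base frame: x ahead of the robot, y to its left, z up, the work surface at z = 0. Lengths are in mm, angles in rad, forces in N, time in s.
With the tool pointing down it reaches from about 275 to 850 mm from the base axis. Payload 5.2 kg.
Tool frame: the origin (TCP) lies at the very end of the fingers, on their centre line; the grasp point (between the pads) lies 19 mm behind it (env.grasp_offset is the distance from the TCP to the grasp point, in mm); z points along the fingers, y is the line along which they close (so a half turn about z gives the same grasp; the last joint's range is limited). The gripper opens to 85 mm and grips with 20 to 120 N. Pads are 22 mm wide; open, the fingers measure 114 mm over their backs; the gripper's body (76 mm by 85 mm) begins 54 mm behind the grasp point. The pads swing forward as they close: fully open they stand 13 mm farther back than shut.
Start: joints at [-1.446, 0.259, 1.535, -0, 1.348, -0.203], TCP at [177.099, -520.712, 231.31] pointing down, gripper open.
Joint ranges: [-3.14, 3.14], [-0.91, 2.08], [0.19, 2.58], [-1.22, 4.36], [0.22, 2.71], [-3.12, 3.12]. Speed limits (rad/s): [2.57, 2.57, 3.14, 3.14, 3.14, 3.14].

## Interface

Orientations are given as a unit quaternion [w, x, y, z].
In Python, from workcell import sensors, vision, job, env gives the robot as it stands.
- The arm moves only by the tool play_rows, never from a script. Its argument "increments" is text: rows parted by semicolons, each of 4 numbers parted by spaces: the shift along the world's x, y, z each as a share of 20 mm, from -1 to 1, then the turn about the world's z as a share of 5 degrees, from -1 to 1. In form: dx dy dz turn; .... A call has 1 to 10 rows; each row shifts and turns the commanded pose from where the row before left it; what a row does not reach is not made up. A row lasts 1/8 s, in which the tool goes at most 62.5 mm and 10.7 degrees, less where a joint would pass 70% of its speed; a pose out of reach is approached as far as the arm can. A call with a number of a shift or a turn outside -1 to 1 is refused whole. A call with a gripper value outside its range is refused whole. "fingers" is the opening, from -1 (shut) to 1 (fully open), so that 0 is half open, set as the call begins (left out, the last holds). The fingers move at their own pace and stop on an object; "newtons" is the grip in N (left out, the last holds). Time passes only in rows, so rows that do not move let the fingers close. It gives the time, the measured TCP pose, the force, the opening and the grip force at its end, in the units of the state.
- sensors.observe(): the state, without advancing time (a new reading comes with each control period).
- vision.read_camera(name): name is "scene" or "top" or "wrist"; returns the picture (480x640x3 uint8, red, green, blue); there is no depth.
- vision.camera_info(name): a dict with "vertical_fov" (degrees; the focal length in pixels is half the picture's height over the tangent of half this angle, whatever the lens; pixels are square), "cx", "cy" (the principal point, pixels), "origin" and "orientation" of the camera in the world; the wrist camera has in their place "hand_eye" (4x4, takes a point from camera to tool coordinates, whose origin is the TCP and whose axes are the flange's). Camera axes: x right, y down, z forward; pixel columns grow to the right and rows downward; lengths in mm; the calibration is good to about 2 mm. A picture is of the moment at which its call begins: read the wrist's pose just before it. camera_info takes no time and is no camera call.
- job.job_done(): hands the job in; it is judged then, once.
The state is a dict: "t": time; "joint_positions": joint angles; "joint_velocities": joint speeds; "effort": joint torques, N m; "position": TCP position; "ee_rot": TCP orientation; "wrist_force": force on the tool from outside, world axes, zero at the start; "ft_torque": the same for the moment, N m; "gripper_width": finger opening in mm; "grip_force": force on a finger pad.
Only numpy, scipy, OpenCV 4.12 (cv2) and the standard library are available. Lean on these libraries where they do the work, as an engineer would, in place of code of your own. Each camera call takes 0.05 s, during which the arm holds its last target. There are 200 camera calls.

## Task

Put the hollow wooden cup upside down over the upright peg of the grey indexing stand, lowering it until its rim sits on the steel disc before you let go of it. Then turn the stand's black bar knob clockwise (seen from above) from its home stop, counting three clicks, to the third stop without running on past it. The knob springs back when released, so finish while still gripping it and holding it at the third stop, with the cup standing on its peg and the other things on the bench left where they are.

Things in the scene. Friction and masses are not known exactly. Their poses are not given: they have to be found in the camera images.
- cup_center (a point): Centre of the loose cup of pale turned wood: a plain cylinder, 52 mm outside, 70 mm long, one end closed (7 mm floor), walls 5 mm (bore 42 mm wide, 63 mm deep); 0.12 kg; a narrow darker band near the mouth. Point half-way along its axis; z axis along the cup towards the open mouth. It starts lying level on its rest, centre 75 mm up, mouth roughly away from the robot.
- rest: Fixed dark wooden rest, 124 x 62 mm, at most 56 mm high, with two pale 12 mm dowels along its x axis on which the cup lies, the cup's mouth towards the rest's +x. The rest is nearly hidden under the cup: both sides of the cup are free. Origin under its centre.
- seat (a point): Centre of the top of the steel disc (76 mm across, 62 mm above the bench) on the indexing stand, where the cup's rim is to rest; z up. The plain upright round peg rises from it: 30 mm diameter, 52 mm tall, the last 16 mm tapering to 16 mm. A seated cup has its centre 35 mm above this point. Disc and peg turn together with the knob, degree for degree.
- stand: The fixed indexing stand: a grey box 110 x 250 mm, 50 mm high, on a 130 x 270 mm foot. Origin under its centre; z up; the peg stands at y = +70 mm, the knob at y = -70 mm, x points roughly away from the robot.
- knob_grip (a point): Grip point of the black bar knob, on its vertical axis, 87 mm above the bench; z up. The upright bar is 42 mm long (along x here), 14 mm thick (along y); it ends 13 mm above this point and starts 25 mm below it, on a 44 mm wide hub. The white pointer at its -x end points at one of six dark dots on the dial: home (on the robot's side), then stops one to five, clockwise from above.
- index_knob (a joint): Angle of the knob in rad: 0 at the home stop, where it starts, growing clockwise seen from above; a click every 0.4 rad, so the stops are at 0.4, 0.8, 1.2 (the third), 1.6 and 2.0 (end of travel). A spring pulls it towards 0 with 0.05 N m at home, 0.08 N m at the third stop; each click is a ripple of +-0.05 N m, too weak to hold it: released, it runs home.
- glue: Bystander, leave alone: a white glue bottle, 60 mm across and 170 mm tall, standing. Origin at its underside.
- tin: Bystander, leave alone: a plain steel can, 72 mm across and 90 mm tall, standing. Origin at its underside.
- sander: Bystander, leave alone: a cork sanding block 110 x 60 x 30 mm, lying flat. Origin at its underside.
- tape: Bystander, leave alone: a roll of paper tape, 90 mm across, 36 mm high, lying flat. Origin at its underside.
- mallet: Bystander, leave alone: a small hammer lying on the bench. Origin at its underside.
- driver: Bystander, leave alone: a screwdriver lying on the bench. Origin at its underside.
- finial: Bystander, leave alone: a dark solid turned wooden finial, 52 mm across and 92 mm tall, standing. Origin at its underside.
Mind the look-alikes: they are no part of the job. Leave any orange or yellow look-alike of the part that bears cup_center alone.

How it is judged:
By the outcome, as a careful person would: the job done as asked, in the order asked, and still so for the second after the job is handed in, while the arm keeps its last pose, push and grip.
It also fails if it takes over 54 s, if anything falls off the work surface, if the arm or the gripper's body presses on something with over 40 N, if the wrist force passes 120 N, or if a joint passes its speed limit or range.

## Working session

There is one attempt and no reset: what is moved stays moved. The work goes in short steps, Python scripts to look and compute and a tool call to move; the robot and the scene stay as the last step left them, time stands still between calls to the robot, and variables do not carry over. Pictures are saved under pics/ and viewed, at most 12 in all, crops included, and the job is handed in when it is done.

Besides the shell and the picture viewer there is one more tool, called after ">>>" by a JSON object that holds its "name" and its "arguments". play_rows: Moves the arm, as the interface text tells. Shift numbers are shares of 20 mm and turn numbers shares of 5 degrees, none past 1 either way. Its arguments: {"type":"object","properties":{"increments":{"type":"string"},"fingers":{"type":"number"},"newtons":{"type":"number"}},"required":["increments"]}

```bash
mkdir -p pics; ls
python3 - <<'E'
from workcell import sensors, vision, env
import cv2,json
for n in ("scene","top"):
    im=vision.read_camera(n); cv2.imwrite(f"pics/{n}0.png",im[:,:,::-1])
for n in ("scene","top","wrist"): print(n,vision.camera_info(n))
s=sensors.observe(); print({k:s[k] for k in("t","position","ee_rot","gripper_width")}, env.grasp_offset)
E
```

```text
pics
scene {'vertical_fov': 49.1582713327044, 'cx': 324.70542656717953, 'cy': 245.80956133984944, 'origin': array([1168.11074115, -837.04029427,  988.39693249]), 'orientation': array([-0.39102401,  0.86775319,  0.28142389, -0.12208694])}
top {'vertical_fov': 57.92784490391533, 'cx': 319.89883960570444, 'cy': 243.0514049207012, 'origin': array([431.64499477,  -6.34390575, 950.52167202]), 'orientation': array([-0.06813608,  0.71023147, -0.69791775,  0.06196409])}
wrist {'vertical_fov': 61.66352047816637, 'cx': 321.70311174559373, 'cy': 241.27373361275005, 'hand_eye': array([[-2.39962245e-04, -9.47311503e-01, -3.20313688e-01,
         8.20643083e+01],
       [ 9.99998872e-01,  2.47639812e-04, -1.48152899e-03,
        -3.14254661e-01],
       [ 1.48279188e-03, -3.20313682e-01,  9.47310375e-01,
        -1.41478794e+02],
       [ 0.00000000e+00,  0.00000000e+00,  0.00000000e+00,
         1.00000000e+00]])}
{'t': 0.1, 'position': array([ 177.01869249, -520.24740093,  230.553208  ]), 'ee_rot': array([-8.30849000e-04,  9.86600595e-01,  1.63152001e-01,  2.25261541e-05]), 'gripper_width': 85.47281394815163} 18.700000000000003
```

View pics/scene0.png

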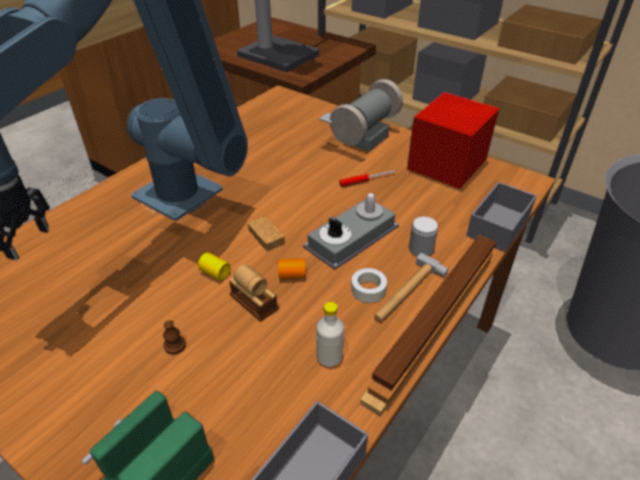

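View pics/top0.png

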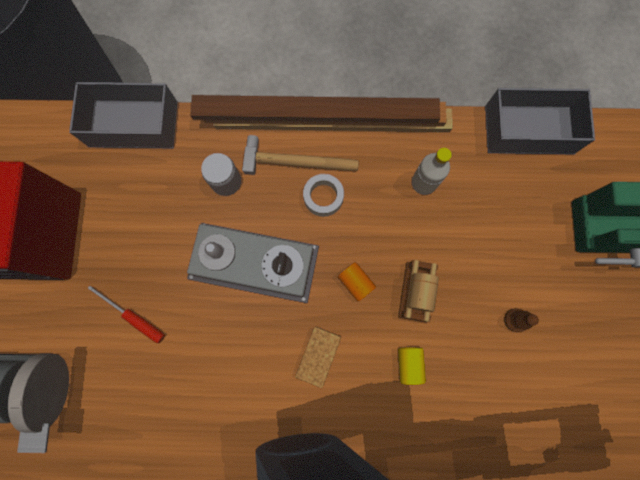

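The pictures show the cup on its rest at about top (422,292) with its mouth towards image-up, away from the robot. The stand's peg is at about (213,250) and its knob at (283,264). The yellow (411,366) and orange (357,281) cylinders are decoys.

```bash
cat > h.py <<'E'
import numpy as np, cv2
from scipy.spatial.transform import Rotation as R
from workcell import sensors, vision
def rot(q): return R.from_quat([q[1],q[2],q[3],q[0]]).as_matrix()
def cam(n,s=None):
    i=vision.camera_info(n); f=240/np.tan(np.radians(i["vertical_fov"]/2))
    if n=="wrist":
        T=rot(s["ee_rot"]); H=i["hand_eye"]; return f,i["cx"],i["cy"],T@H[:3,3]+s["position"],T@H[:3,:3]
    return f,i["cx"],i["cy"],np.array(i["origin"]),rot(i["orientation"])
def ray(c,uv,z):
    f,cx,cy,o,M=c; d=M@np.array([(uv[0]-cx)/f,(uv[1]-cy)/f,1]); return o+d*(z-o[2])/d[2]
def proj(c,p):
    f,cx,cy,o,M=c; q=M.T@(np.asarray(p,float)-o); return f*q[0]/q[2]+cx, f*q[1]/q[2]+cy
E
python3 - <<'E'
from h import *
im=cv2.imread("pics/top0.png"); sc=cv2.imread("pics/scene0.png"); c=cam("top")
for n,uv,z in (("cup",(422,292),75),("corner",(200,225),50),("corner",(318,245),50),("corner",(305,300),50),("corner",(188,278),50),("pegtop",(210,249),114),("disc",(217,252),62),("knobtop",(282,263),100),("dial",(282,265),55),("tin",(218,168),90),("glue",(443,155),170),("orange",(357,281),30)):
    print(n,ray(c,uv,z).round(1), "f",round(c[0]))
a=cv2.resize(im[200:330,170:450],None,fx=2.8,fy=2.8,interpolation=cv2.INTER_CUBIC)
b=cv2.resize(sc[180:330,190:430],None,fx=2,fy=2,interpolation=cv2.INTER_CUBIC)
o=np.zeros((364+230,784,3),np.uint8); o[:364]=a; o[364:,:480]=b[:230] 
cv2.imwrite("pics/crop0.png",o)
E
```

```text
cup [ 498.2 -204.    75. ] f 434
corner [634.3 259.6  50. ] f 434
corner [595.1   7.   50. ] f 434
corner [479.4  31.6  50. ] f 434
corner [520.6 276.8  50. ] f 434
pegtop [572.  217.7 114. ] f 434
disc [574.6 216.6  62. ] f 434
knobtop [548.7  76.8 100. ] f 434
dial [550.7  81.1  55. ] f 434
tin [747.9 218.5  90. ] f 434
glue [ 751.  -228.8  170. ] f 434
orange [522.5 -77.   30. ] f 434
```

View pics/crop0.png

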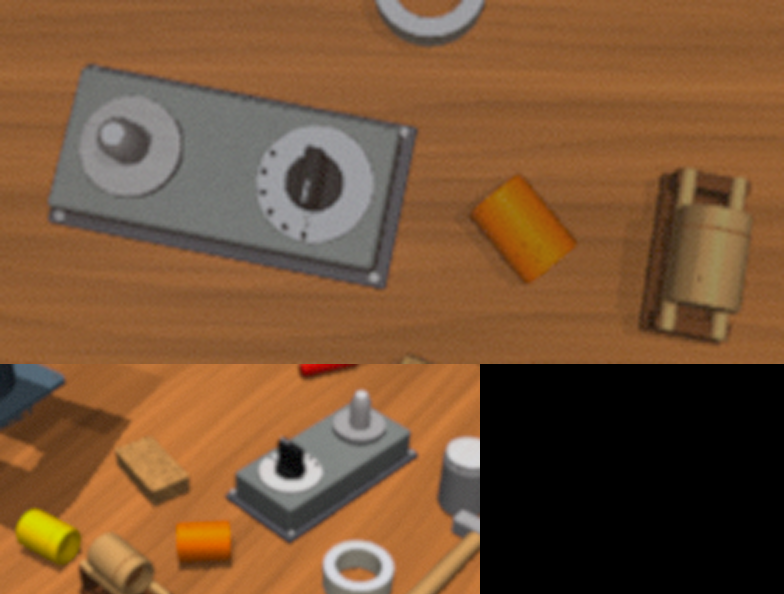

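The crop shows the cup with its closed end towards the robot at about top px (421,310), and its mouth band nearer image-up. The stand's pointer is at the robot-side dot. I'll measure the axes by casting rays.

Run:
```python
from h import *
c=cam("top"); g=lambda u,v,z: ray(c,(u/2.8+170-.3,v/2.8+200-.3),z)
cl=[g(668,302,75),g(737,312,75)]; mo=[g(682,205,75),g(748,215,75)]
C=(cl[0]+cl[1])/2; M=(mo[0]+mo[1])/2; d=M-C
print(cl,mo,"mid",(C+M)/2,"len",np.linalg.norm(d),"w",np.linalg.norm(cl[1]-cl[0]),"yaw",np.degrees(np.arctan2(d[1],d[0])))
a,b=g(670,330,48),g(687,172,48);print("dowel yaw",np.degrees(np.arctan2((b-a)[1],(b-a)[0])),a,b,np.linalg.norm(b-a))
a,b=g(722,332,48),g(740,180,48);print("dowel2",a,b,np.degrees(np.arctan2((b-a)[1],(b-a)[0])))
# seat and knob by ellipse / hub
print("disc",(g(80,147,62)+g(182,147,62))/2,(g(131,96,62)+g(131,197,62))/2,"dial",(g(256,183,52)+g(374,183,52))/2,(g(315,125,52)+g(315,243,52))/2,np.linalg.norm(g(256,183,52)-g(374,183,52)))
k=[g(90,66,50),g(412,127,50)];print("box edge yaw",np.degrees(np.arctan2(*(k[0]-k[1])[[1,0]]))-90)
```

```text
[array([ 466.77838663, -175.8955892 ,   75.        ]), array([ 460.61015888, -224.77054438,   75.        ])] [array([ 536.42278232, -187.3335864 ,   75.        ]), array([ 529.99378988, -234.73806353,   75.        ])] mid [ 498.45127943 -205.68444588   75.        ] len 70.33311512559791 w 49.262645865936825 yaw -8.75284074192907
dowel yaw -7.301222483883944 [ 447.60074211 -182.19703462   48.        ] [ 564.56152261 -197.18259263   48.        ] 117.91688226561338
dowel2 [ 446.84361186 -220.13283775   48.        ] [ 559.19584478 -236.62821425   48.        ] -8.352402715740228
disc [574.19209279 217.6797203   62.        ] [574.86221075 217.70977359  62.        ] dial [550.93563803  80.99220992  52.        ] [550.58248264  80.96485668  52.        ] 88.11293820081721
box edge yaw -9.926427291072557
```

>>> {"name": "play_rows", "arguments": {"increments": "0.48 0.51 -0.13 0.98; 0.48 0.51 -0.13 0.98; 0.48 0.51 -0.13 0.98; 0.48 0.51 -0.13 0.98; 0.48 0.51 -0.13 0.98; 0.48 0.51 -0.13 0.98; 0.48 0.51 -0.13 0.98; 0.48 0.51 -0.13 0.98; 0.48 0.51 -0.13 0.98; 0.48 0.51 -0.13 0.98", "fingers": 1, "newtons": 20}}

```text
t: 1.35
position: [273.3, -418.1, 204.8]
ee_rot: [-0.0, 0.829, 0.559, 0.0]
wrist_force: [0.2, -0.6, 0.6]
gripper_width: 85.2
grip_force: 0.0
```

>>> {"name": "play_rows", "arguments": {"increments": "0.48 0.51 -0.13 0.98; 0.48 0.51 -0.13 0.98; 0.48 0.51 -0.13 0.98; 0.48 0.51 -0.13 0.98; 0.48 0.51 -0.13 0.98; 0.48 0.51 -0.13 0.98; 0.48 0.51 -0.13 0.98; 0.48 0.51 -0.13 0.98; 0.48 0.51 -0.13 0.98; 0.48 0.51 -0.13 0.98"}}

```text
t: 2.6
position: [369.2, -316.1, 178.9]
ee_rot: [-0.0, 0.523, 0.852, 0.0]
wrist_force: [-0.6, 0.0, -0.5]
gripper_width: 85.2
grip_force: 0.0
```

>>> {"name": "play_rows", "arguments": {"increments": "0.48 0.51 0 0.98; 0.48 0.51 0 0.98; 0.48 0.51 0 0.98; 0.48 0.51 0 0.98; 0.48 0.51 0 0.98; 0.48 0.51 0 0.98; 0.48 0.51 0 0.98; 0.48 0.51 0 0.98; 0.48 0.51 0 0.98; 0.48 0.51 0 0.98"}}

```text
t: 3.85
position: [465.1, -214.1, 178.9]
ee_rot: [-0.0, 0.122, 0.992, 0.0]
wrist_force: [-0.5, 0.2, -0.1]
gripper_width: 85.5
grip_force: 0.0
```

Run:
```python
from h import *
s=sensors.observe(); im=vision.read_camera("wrist")[:,:,::-1]; cv2.imwrite("pics/w1.png",im)
c=cam("wrist",s); np.save("w1.npy",np.array([0]))
a=np.radians(-8); d=np.array([np.cos(a),np.sin(a),0]); n=np.array([-d[1],d[0],0]); C=np.array([498.5,-206,75])
print("pred closed sides",[np.round(proj(c,C-35*d+q*26*n)) for q in(1,-1)],"mouth",[np.round(proj(c,C+35*d+q*26*n)) for q in(1,-1)])
import json,pickle; pickle.dump(c,open("w1.pkl","wb"))
```

```text
pred closed sides [array([381., 231.]), array([300., 239.])] mouth [array([387., 327.]), array([312., 334.])]
```

View pics/w1.png

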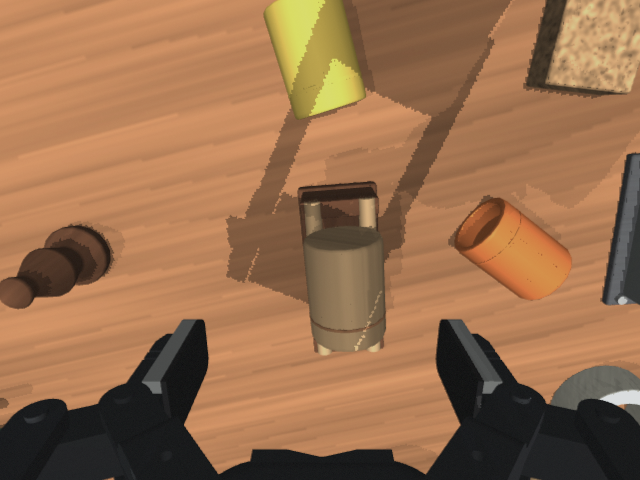

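The wrist view agrees with the prediction: closed end at (305–383,235), within about 2 mm, and mouth at about (311–385,330). Now I'll move in and descend.

>>> {"name": "play_rows", "arguments": {"increments": "0.29 0.32 -0.5 0.55; 0.29 0.32 -0.6 0.55; 0 0 -0.8 0; 0 0 -0.8 0; 0 0 -0.8 0; 0 0 -0.8 0; 0 0 -0.8 0; 0 0 -0.7 0; 0 0 -0.34 0; 0 0 0 0"}}

```text
t: 5.15
position: [476.4, -201.7, 55.9]
ee_rot: [-0.0, 0.076, 0.997, 0.0]
wrist_force: [0.1, 0.8, 0.4]
gripper_width: 85.5
grip_force: 0.0
```

>>> {"name": "play_rows", "arguments": {"increments": "0 0 0 0; 0 0 0 0; 0 0 0 0; 0 0 0 0; 0 0 0 0; 0 0 0 0", "fingers": -1, "newtons": 20}}

```text
t: 5.9
position: [477.1, -202.6, 57.4]
ee_rot: [0.001, 0.076, 0.997, -0.001]
wrist_force: [-1.3, -2.2, 5.2]
gripper_width: 51.9
grip_force: 20.6
```

>>> {"name": "play_rows", "arguments": {"increments": "0 0 0.5 0; 0 0 0.8 0; 0 0 0.8 0; 0 0 0.8 0; 0 0 0.8 0; 0 0 0.3 0; 0 0 0 0; 0 0 0 0"}}

```text
t: 6.9
position: [476.3, -201.6, 136.0]
ee_rot: [-0.0, 0.076, 0.997, 0.0]
wrist_force: [0.1, -0.2, -1.4]
gripper_width: 52.0
grip_force: 21.2
```

Run:
```python
from h import *
s=sensors.observe(); im=vision.read_camera("wrist")[:,:,::-1]; sc=vision.read_camera("scene")[:,:,::-1]
o=np.zeros((400,800,3),np.uint8); o[:,:400]=cv2.resize(im[60:460,120:520],(400,400)); 
u,v=map(int,proj(cam("scene"),[500,-205,130])); o[:,400:]=cv2.resize(sc[v-60:v+60,u-60:u+60],(400,400),interpolation=cv2.INTER_CUBIC)
cv2.imwrite("pics/w2.png",o); print(s["position"],s["ft_torque"],u,v)
```

```text
[ 476.3216788  -201.59040017  135.99850703] [0.01111463 0.02177884 0.05186014] 248 262
```

View pics/w2.png

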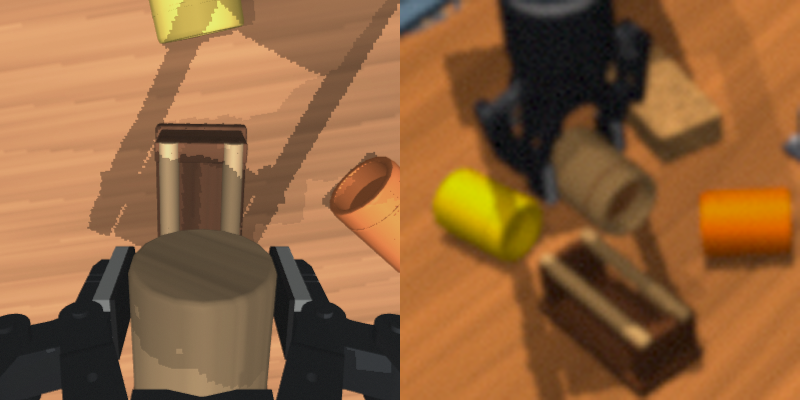

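The view shows the cup held level with no droop, so it has to be pivoted in the grip by levering its lower lip over a fixed edge. The rest's near end is crowded by the yellow decoy. I'll use the robot-side edge of the fixed stand box instead, between the knob and the peg; its top is at 50 mm.

>>> {"name": "play_rows", "arguments": {"increments": "-0.08 0.93 0 -0.03; -0.08 0.93 0 -0.03; -0.08 0.93 0 -0.03; -0.08 0.93 0 -0.03; -0.08 0.93 0 -0.03; -0.08 0.93 0 -0.03; -0.08 0.93 0 -0.03; -0.08 0.93 0 -0.03; -0.08 0.93 0 -0.03; -0.08 0.93 0 -0.03"}}

```text
t: 8.25
position: [460.5, -14.7, 136.6]
ee_rot: [0.0, 0.089, 0.996, -0.0]
wrist_force: [0.0, 0.6, -1.9]
gripper_width: 51.8
grip_force: 21.2
```

>>> {"name": "play_rows", "arguments": {"increments": "-0.08 0.93 0 0; -0.08 0.93 0 0; -0.08 0.93 0 0; -0.08 0.93 0 0; -0.08 0.93 0 0; -0.08 0.93 0 0; -0.08 0.93 0 0; -0.08 0.93 0 0; -0.08 0.93 0 0; -0.08 0.93 0 0"}}

```text
t: 9.5
position: [444.3, 171.3, 136.6]
ee_rot: [0.0, 0.089, 0.996, 0.0]
wrist_force: [0.6, -0.5, -1.2]
gripper_width: 51.7
grip_force: 21.2
```

Run:
```python
from h import *
s=sensors.observe(); im=vision.read_camera("wrist")[:,:,::-1]; c=cam("wrist",s)
print(s["t"],s["position"],s["ee_rot"],s["grip_force"])
f=np.array([508.4,158.7,50]); y=np.array([.171,.985,0])
for k in(-90,0,90):print(np.round(proj(c,f+k*y)))
cv2.imwrite("pics/w3.png",im)
```

```text
9.5 [444.26591962 171.28009123 136.55277816] [6.23403905e-05 8.90375099e-02 9.96028271e-01 2.34422520e-05] 21.219778172671795
[182. 345.]
[320. 345.]
[457. 344.]
```

View pics/w3.png

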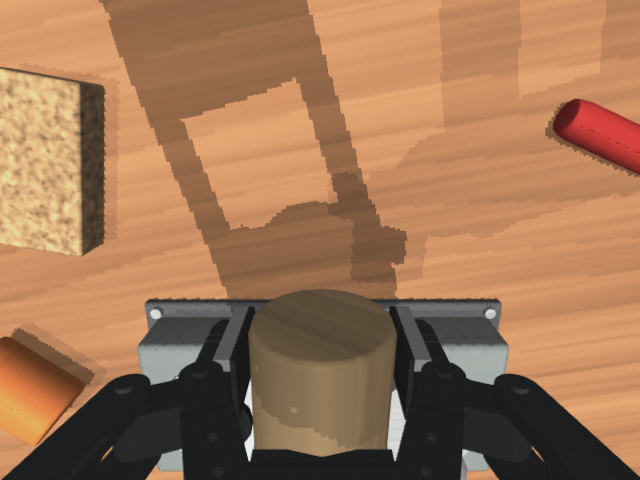

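The box's top edge is at v≈345, exactly as predicted. I'll lower the cup in front of it and ease forward until contact.

>>> {"name": "play_rows", "arguments": {"increments": "0 0 -0.6 0; 0 0 -0.8 0; 0 0 -0.8 0; 0 0 -0.8 0; 0 0 -0.7 0; 0 0 -0.43 0; 0.1 -0.02 0 0; 0.1 -0.02 0 0; 0.1 -0.02 0 0; 0.1 -0.02 0 0"}}

```text
t: 10.8
position: [453.2, 168.5, 54.3]
ee_rot: [0.0, 0.089, 0.996, 0.0]
wrist_force: [-0.7, 0.1, -0.6]
gripper_width: 51.8
grip_force: 21.3
```

>>> {"name": "play_rows", "arguments": {"increments": "0.1 -0.02 0 0; 0.1 -0.02 0 0; 0 0 0 0"}}

```text
t: 11.18
position: [453.0, 168.1, 53.2]
ee_rot: [-0.004, 0.089, 0.996, -0.0]
wrist_force: [-8.8, 2.6, 3.8]
gripper_width: 52.1
grip_force: 21.5
```

>>> {"name": "play_rows", "arguments": {"increments": "0.12 -0.02 0.22 0; 0.12 -0.02 0.22 0; 0.16 -0.03 0.2 0; 0.16 -0.03 0.2 0; 0 0 0 0"}}

```text
t: 11.8
position: [465.0, 165.6, 70.3]
ee_rot: [-0.003, 0.089, 0.996, -0.0]
wrist_force: [-6.7, 0.4, 2.3]
gripper_width: 51.9
grip_force: 23.0
```

>>> {"name": "play_rows", "arguments": {"increments": "0.18 -0.03 0.17 0; 0.18 -0.03 0.17 0; 0.21 -0.04 0.13 0; 0.21 -0.04 0.13 0; 0 0 0 0"}}

```text
t: 12.42
position: [481.9, 162.8, 82.6]
ee_rot: [-0.002, 0.089, 0.996, -0.0]
wrist_force: [-6.3, -0.5, 2.6]
gripper_width: 51.7
grip_force: 25.2
```

Run:
```python
from h import *
s=sensors.observe(); im=vision.read_camera("wrist")[:,:,::-1]; sc=vision.read_camera("scene")[:,:,::-1]
o=np.zeros((400,800,3),np.uint8); o[:,:400]=im[80:480,120:520] 
u,v=map(int,proj(cam("scene"),[500,160,90])); o[:,400:]=cv2.resize(sc[v-45:v+45,u-45:u+45],(400,400),interpolation=cv2.INTER_CUBIC)
cv2.imwrite("pics/w4.png",o); print(s["position"],s["ft_torque"],u,v)
```

```text
[481.93275055 162.76546492  82.62573977] [-0.06524501  0.98798978 -0.02533798] 336 201
```

View pics/w4.png

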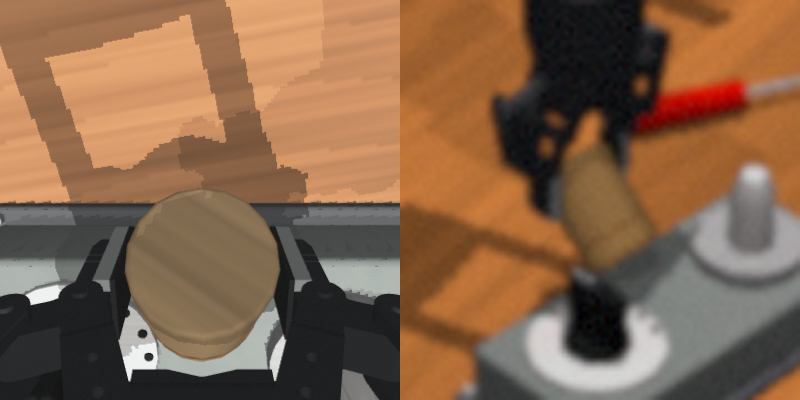

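The wrist view shows the cup's closed end as nearly a full circle at crop (203,265). The scene crop shows the cup tipped well down, mouth low, so levering works. I'll continue the arc.

>>> {"name": "play_rows", "arguments": {"increments": "0.23 -0.04 0.1 0; 0.23 -0.04 0.1 0; 0.24 -0.04 0.06 0; 0.24 -0.04 0.05 0; 0.25 -0.04 0.01 0; 0.25 -0.04 0.01 0; 0 0 0 0"}}

```text
t: 13.4
position: [513.3, 158.0, 89.5]
ee_rot: [0.001, 0.089, 0.996, 0.0]
wrist_force: [-2.5, -0.4, 3.4]
gripper_width: 52.0
grip_force: 24.7
```

>>> {"name": "play_rows", "arguments": {"increments": "0 0 0.5 0; 0.3 -0.03 0 0; 0.5 -0.04 0 0; 0.5 -0.04 0 0; 0.45 -0.04 0 0; 0 0 -0.2 0; 0 0 -0.2 0; 0 0 -0.15 0; 0 0 -0.1 0; 0 0 0 0"}}

```text
t: 14.65
position: [550.0, 154.9, 89.8]
ee_rot: [0.004, 0.089, 0.996, 0.0]
wrist_force: [-0.4, -2.1, 17.9]
gripper_width: 51.8
grip_force: 25.6
```

>>> {"name": "play_rows", "arguments": {"increments": "0 0 -0.1 0; 0 0 -0.05 0; 0 0 0 0"}}

```text
t: 15.02
position: [552.2, 154.8, 88.6]
ee_rot: [0.006, 0.089, 0.996, 0.0]
wrist_force: [0.4, -3.1, 23.7]
gripper_width: 51.7
grip_force: 25.8
```

Run:
```python
from h import *
s=sensors.observe(); im=vision.read_camera("wrist")[:,:,::-1]; sc=vision.read_camera("scene")[:,:,::-1]
o=np.zeros((400,800,3),np.uint8); o[:,:400]=im[80:480,120:520] 
u,v=map(int,proj(cam("scene"),[550,155,90])); o[:,400:]=cv2.resize(sc[v-40:v+40,u-40:u+40],(400,400),interpolation=cv2.INTER_CUBIC)
cv2.imwrite("pics/w5.png",o); print(s["position"],s["wrist_force"],s["ft_torque"],u,v)
```

```text
[552.21886431 154.82168447  88.57189687] [ 0.42002973 -3.05666782 23.72638092] [-0.47094981 -0.10230267 -0.0204776 ] 349 209
```

View pics/w5.png

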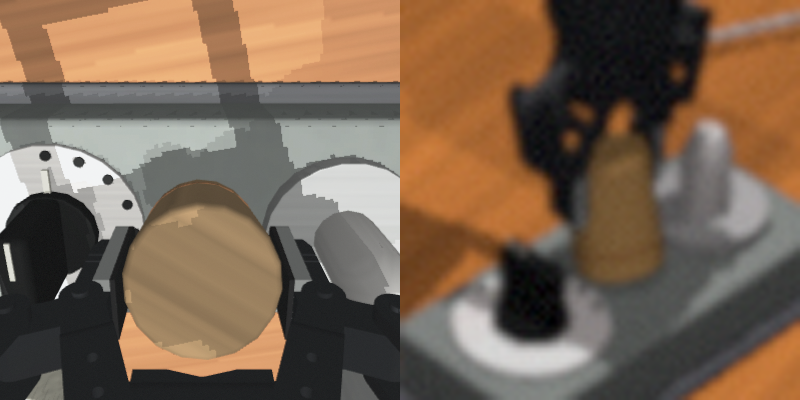

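The cup is now upright, mouth down on the box top. The closed end is centred at crop (203,280) and the scene crop shows it vertical. Next I'll lift it clear of the peg.

>>> {"name": "play_rows", "arguments": {"increments": "0 0 0.4 0; 0 0 0.8 0; 0 0 0.9 0; 0 0 0.9 0; 0 0 0.8 0; 0.3 0.5 0.1 0; 0.3 0.8 0 0; 0.3 0.8 0 0; 0.3 0.8 0 0; 0 0 0 0"}}

```text
t: 16.38
position: [571.4, 214.7, 160.6]
ee_rot: [-0.0, 0.088, 0.996, -0.0]
wrist_force: [-0.6, -0.1, -1.1]
gripper_width: 52.2
grip_force: 24.0
```

Run:
```python
from h import *
s=sensors.observe(); im=vision.read_camera("wrist")[:,:,::-1]; t=vision.read_camera("top")[:,:,::-1]; c=cam("wrist",s); print(s["position"],s["wrist_force"])
# peg-disc: predicted peg tip/disc edge
P=np.array([574.5,217.7,0])
for q in([-38,0,62],[0,38,62],[0,-38,62]):print(np.round(proj(c,P+q)))
o=np.zeros((480,800,3),np.uint8); o[:,:640]=im; o[:160,640:]=t[180:340,170:330]
cv2.imwrite("pics/w6.png",o)
```

```text
[571.39589607 214.70854403 160.60132179] [-0.57571562 -0.07355926 -1.0914814 ]
[316. 190.]
[386. 238.]
[268. 258.]
```

View pics/w6.png

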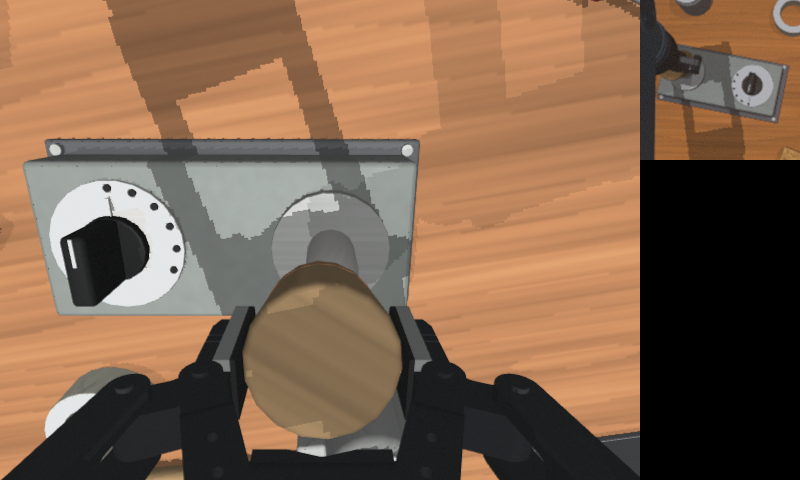

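The disc spans u 271–389 with its near edge at v=190, so the seat is about 2 mm further in +y than estimated. I'll correct for that and lower.

>>> {"name": "play_rows", "arguments": {"increments": "0.16 0.22 0 0; 0 0 0 0; 0 0 -0.4 0; 0 0 -0.4 0; 0 0 -0.4 0; 0 0 -0.4 0; 0 0 -0.4 0; 0 0 0 0"}}

```text
t: 17.48
position: [573.5, 217.6, 119.8]
ee_rot: [-0.001, 0.089, 0.996, -0.0]
wrist_force: [-2.8, 3.1, -1.8]
gripper_width: 51.8
grip_force: 22.5
```

>>> {"name": "play_rows", "arguments": {"increments": "0 0 -0.3 0; 0 0 -0.2 0; 0 0 -0.2 0; 0 0 -0.15 0; 0 0 -0.1 0; 0 0 0 0"}}

```text
t: 18.23
position: [574.4, 217.4, 102.0]
ee_rot: [-0.0, 0.089, 0.996, -0.0]
wrist_force: [-3.0, 1.7, -0.5]
gripper_width: 52.0
grip_force: 22.3
```

>>> {"name": "play_rows", "arguments": {"increments": "-0.05 0.02 -0.1 0; 0 0 -0.1 0; 0 0 0 0"}}

```text
t: 18.6
position: [574.8, 217.6, 99.5]
ee_rot: [0.001, 0.089, 0.996, 0.0]
wrist_force: [-1.6, 0.9, 5.1]
gripper_width: 51.9
grip_force: 22.6
```

>>> {"name": "play_rows", "arguments": {"increments": "0 0 -0.1 0; 0 0 0 0; 0 0 0 0"}}

```text
t: 18.98
position: [576.2, 217.5, 98.7]
ee_rot: [0.003, 0.089, 0.996, 0.0]
wrist_force: [0.3, -0.1, 9.4]
gripper_width: 51.9
grip_force: 22.5
```

>>> {"name": "play_rows", "arguments": {"increments": "0 0 0 0; 0 0 0 0; 0 0 0 0; 0 0 0 0; 0 0 0.2 0; 0 0 0.8 0; 0 0 1 0; 0 0 1 0; 0 0 0.5 0; 0 0 0 0", "fingers": 1}}

```text
t: 20.23
position: [574.1, 218.0, 167.7]
ee_rot: [0.001, 0.089, 0.996, 0.0]
wrist_force: [0.0, -0.4, -1.0]
gripper_width: 85.2
grip_force: 0.0
```

Run:
```python
from h import *
s=sensors.observe(); im=vision.read_camera("wrist")[:,:,::-1]; c=cam("wrist",s); print(s["t"],s["position"],s["ee_rot"],s["wrist_force"])
K=np.array([550.7,80.5,0])
x=np.array([.985,-.171,0]);y=np.array([.171,.985,0])
for q in(-21*x-7*y,-21*x+7*y,21*x-7*y,21*x+7*y):print("bar top",np.round(proj(c,K+q+[0,0,100])))
print("cup top",np.round(proj(c,[574.5,219,132])))
cv2.imwrite("pics/w7.png",im)
```

```text
20.225 [574.13623401 218.04154256 167.66301952] [1.20514440e-03 8.90273014e-02 9.96028400e-01 3.36867570e-04] [ 0.02722675 -0.40417459 -0.99661646]
bar top [ 50. 229.]
bar top [ 76. 228.]
bar top [ 67. 298.]
bar top [ 91. 298.]
cup top [323. 287.]
```

View pics/w7.png

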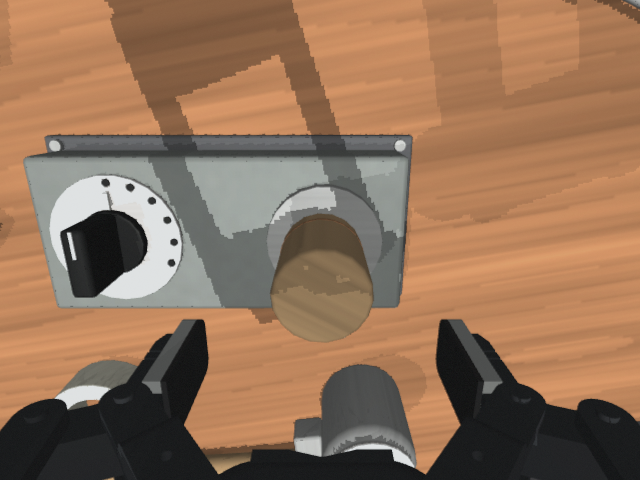

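The cup is seated upright on the disc, top centre at (322,295). The knob bar's left edge runs (62,233)–(74,297), slightly +y of the prediction. I'll move over it and check from near.

>>> {"name": "play_rows", "arguments": {"increments": "-0.16 -0.8 0 0; -0.17 -1 0 0; -0.17 -1 0 0; -0.17 -1 0 0; -0.17 -1 0 0; -0.17 -1 0 0; -0.16 -1 0 0; 0 0 0 0"}}

```text
t: 21.28
position: [550.0, 80.2, 166.4]
ee_rot: [0.0, 0.09, 0.996, -0.0]
wrist_force: [0.0, 0.0, -0.1]
gripper_width: 85.6
grip_force: 0.0
```

Run:
```python
from h import *
s=sensors.observe(); im=vision.read_camera("wrist")[:,:,::-1]; c=cam("wrist",s); print(s["t"],s["position"],s["ee_rot"],s["joint_positions"])
K=np.array([550.7,81.5,0])
x=np.array([.985,-.171,0]);y=np.array([.171,.985,0])
for q in(-21*x-7*y,-21*x+7*y,21*x-7*y,21*x+7*y):print("bar top",np.round(proj(c,K+q+[0,0,100])))
cr=im[150:400,180:480]; cv2.imwrite("pics/w8.png",cv2.resize(np.clip(cr.astype(float)*1.6+20,0,255).astype(np.uint8),None,fx=2,fy=2))
```

```text
21.275 [549.99919927  80.19484954 166.37509714] [ 1.32713627e-05  9.01075926e-02  9.95932032e-01 -9.87966162e-05] [-5.57736825e-02  3.20471806e-01  1.61547862e+00 -2.12395318e-04
  1.20562252e+00 -1.44603421e+00]
bar top [310. 228.]
bar top [336. 228.]
bar top [312. 298.]
bar top [336. 298.]
```

View pics/w8.png

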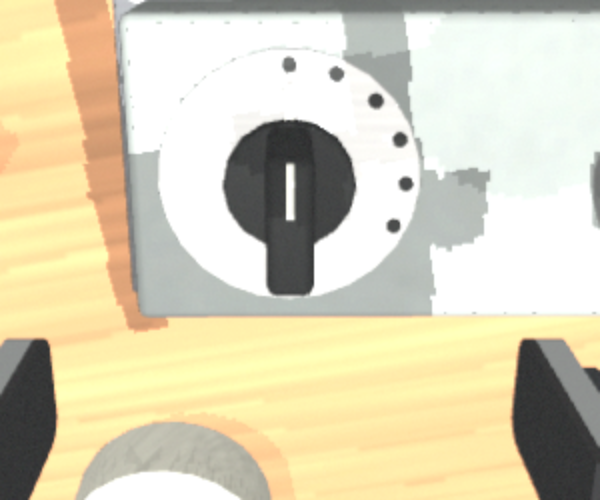

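The bar is at u 313.5–337.5, so the knob axis is at about (550.8, 82.8). Descending and gripping.

>>> {"name": "play_rows", "arguments": {"increments": "0.04 0.13 -0.5 0; 0 0 -0.8 0; 0 0 -0.8 0; 0 0 -0.8 0; 0 0 -0.8 0; 0 0 -0.7 0; 0 0 -0.42 0; 0 0 0 0"}}

```text
t: 22.32
position: [550.5, 84.5, 69.2]
ee_rot: [-0.001, 0.089, 0.996, -0.0]
wrist_force: [0.5, 0.4, 0.2]
gripper_width: 85.5
grip_force: 0.0
```

>>> {"name": "play_rows", "arguments": {"increments": "0 0 0 0; 0 0 0 0; 0 0 0 0; 0 0 0 0; 0 0 0 0; 0 0 0 0; 0 0 0 0", "fingers": -1, "newtons": 50}}

```text
t: 23.2
position: [550.7, 82.1, 70.5]
ee_rot: [-0.0, 0.089, 0.996, -0.002]
wrist_force: [-3.3, -9.9, 5.1]
gripper_width: 13.0
grip_force: 51.2
```

>>> {"name": "play_rows", "arguments": {"increments": "0 -0.07 0 0; 0 0 0 0; 0 0 0 -0.4; 0 0 0 -0.5; 0 0 0 -0.5; 0 0 0 -0.5; 0 0 0 -0.5; 0 0 0 -0.5; 0 0 0 -0.5; 0 0 0 -0.5"}}

```text
t: 24.45
position: [551.0, 82.7, 70.6]
ee_rot: [0.0, 0.257, 0.966, -0.0]
wrist_force: [-2.1, -2.4, 5.2]
gripper_width: 13.1
grip_force: 51.1
```

```bash
cat > y.py <<'E'
from h import *
s=sensors.observe(); q=s["ee_rot"]; T=rot(q)
print(s["t"],s["position"].round(1),"tool yaw",np.degrees(np.arctan2(T[1,0],T[0,0])),s["wrist_force"].round(1),s["ft_torque"].round(3),s["grip_force"],s["gripper_width"])
E
python3 y.py
```

```text
24.45 [551.   82.7  70.6] tool yaw 150.2020413394716 [-2.1 -2.4  5.2] [-0.217  0.227 -0.006] 51.093605160713196 13.149917226827474
```

>>> {"name": "play_rows", "arguments": {"increments": "0 0 0 -0.6; 0 0 0 -0.7; 0 0 0 -0.7; 0 0 0 -0.7; 0 0 0 -0.7; 0 0 0 -0.7; 0 0 0 -0.7; 0 0 0 -0.7; 0 0 0 -0.6; 0 0 0 0"}}

```text
t: 25.7
position: [551.9, 83.4, 70.6]
ee_rot: [0.001, 0.501, 0.865, 0.001]
wrist_force: [1.8, 1.5, 3.0]
gripper_width: 13.0
grip_force: 50.9
```

```bash
python3 y.py
```

```text
25.7 [551.9  83.4  70.6] tool yaw 119.81237128495165 [1.8 1.5 3. ] [ 0.374 -0.325  0.111] 50.8840012550354 13.038084541599313
```

>>> {"name": "play_rows", "arguments": {"increments": "0 0 0 -0.5; 0 0 0 -0.5; 0 0 0 -0.5; 0 0 0 -0.5; 0 0 0 -0.5; 0 0 0 -0.5; 0 0 0 -0.4; 0 0 0 -0.2; 0 0 0 -0.1; 0 0 0 0"}}

```text
t: 26.95
position: [552.6, 83.6, 70.6]
ee_rot: [0.001, 0.634, 0.773, 0.001]
wrist_force: [4.1, 3.0, 1.8]
gripper_width: 13.2
grip_force: 50.9
```

```bash
python3 y.py
python3 - <<'E'
from h import *
s=sensors.observe(); im=vision.read_camera("wrist")[:,:,::-1]; t=vision.read_camera("scene")[:,:,::-1]
c=cam("wrist",s); K=np.array([551,82.8,52])
o=np.zeros((480,800,3),np.uint8); o[:,:480]=im[:,80:560]; o[:320,480:]=cv2.resize(t[180:260,300:380],(320,320),interpolation=cv2.INTER_CUBIC)
cv2.imwrite("pics/w9.png",o)
# where the dot of stop k should be (dots on the dial, radius ~38)
for k in range(6):
    a=np.radians(170.1)-.4*k; print(k,np.round(proj(c,K+38*np.array([np.cos(a),np.sin(a),0]))-np.array([80,0])))
E
```

```text
26.95 [552.6  83.6  70.6] tool yaw 101.30555866413297 [4.1 3.  1.8] [ 0.587 -0.864  0.08 ] 50.86772382259369 13.185162038881696
0 [157. 276.]
1 [174. 248.]
2 [203. 228.]
3 [238. 221.]
4 [274. 228.]
5 [303. 248.]
```

View pics/w9.png

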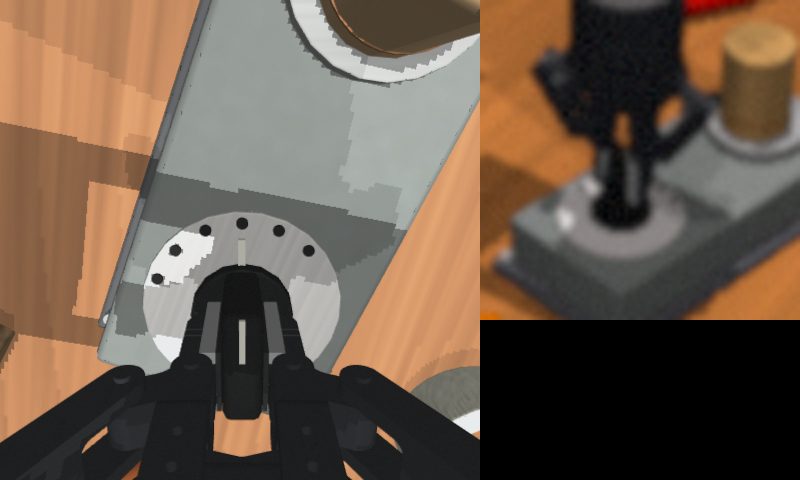

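The white pointer at (241,250) is on the fourth dot, the third stop, at (242,223). The 0.08 N m torque matches the third stop, and the cup is standing on its peg.

```bash
python3 -c "
from workcell import job
print(job.job_done())"
```

```text
the job is handed in; nothing more can be done
None
```

The job is handed in at about 27 s of the 54 s allowed: the cup is upside down over the peg with its rim on the disc, and the gripper is holding the knob at the third stop.

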